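# Thread the throttle shaft through the carburettor ears

## Task

Take the red-headed steel throttle shaft out of the wooden block and thread it, nose down, through the top ear, the sprung brass lever and the bottom ear of the carburettor on the turntable, then push it fully home so its head sits flush on the top ear, and let go. Feel for the holes gently: do not lean hard on the carburettor, and leave the other things on the bench alone.

Things in the scene. Friction and masses are not known exactly. Their poses are not given: they have to be found in the camera images.
- turntable: round turntable, 150 mm across, 24 mm high, its aluminium platter locked at an unknown angle; origin on its axis at the underside, z up. Clamped on the platter, a black carburettor (no higher than its top ear) with two level aluminium ears, 8 mm thick, one above the other. An upright 10.5 mm hole, not chamfered, goes through each ear, one straight below the other
- axis_top (a point): the turntable's AXIS at the height of the top ear's upper face (115 mm above the bench). The axis of the ears' holes is upright and lies 5 to 7 mm from the turntable's axis, in any direction: the pose of the carburettor on its platter is not measured, so find the hole by feel or sight. The ear is flat for at least 20 mm around its hole's centre on every side
- axis_lever (a point): the turntable's axis at mid-height (85.5 mm) of the brass lever between the ears: 5 mm thick, hole 10.5 mm. It swings sideways; a return spring holds its hole about 1.7 mm to one side of the ears' holes. The shaft's tapered nose, pushed down with 3 to 8 N, moves it into line; it then keeps pressing the shaft sideways with 1 to 2 N
- axis_bottom (a point): the turntable's axis at the upper face of the bottom ear (63 mm above the bench; its underside is at 55 mm)
- shaft: steel throttle shaft, 94 mm long, 45 to 80 g, upright; origin at the nose tip, z toward the head. 9 mm diameter; the lowest 4 mm taper to 5.2 mm across at the tip. Red round head to grip: 18 mm diameter, 24 mm tall, 70 to 94 mm from the tip. It starts nose down in the block's loose hole, nose 6 mm above the bench; lift 36 mm to draw it out
- shaft_tip (a point): the tip of the nose, lower end of the shaft
- shaft_shoulder (a point): centre of the underside of the red head, 70 mm from the tip; this face comes to rest on the top ear
- block: wooden block 90 x 60 mm (x, y), 40 mm high, fixed to the bench; the shaft stands in its central hole, 11.5 mm across and 34 mm deep. Origin at the centre of its underside
- plug_a: spark plug with white porcelain, lying, 62 mm long, 20 mm high; one of the bystanders, to be left where it lies
- plug_b: the second such spark plug; one of the bystanders, to be left where it lies
- gap_tool: flat steel gap tool, 125 mm long, 6 mm thick; one of the bystanders, to be left where it lies
- fuel_cap: blue plastic fuel cap, 54 mm across, 25 mm high; one of the bystanders, to be left where it lies
- primer_bulb: orange rubber primer bulb, 28 mm across, 20 mm high; one of the bystanders, to be left where it lies
- screwdriver: screwdriver lying on the bench; one of the bystanders, to be left where it lies

How it is judged:
On the way, in this order (a step that is already met when the one before it is completed fails the run):
1. the shaft's nose has passed through the top ear's hole (z of shaft_tip in the frame of axis_top below -0.012 m and horizontal distance between each of shaft_tip, shaft_shoulder and axis_top below 0.011 m), for 0.05 s.
2. the nose has passed through the lever and the bottom ear (z of shaft_tip in the frame of axis_top below -0.062 m and horizontal distance between each of shaft_tip, shaft_shoulder and axis_top below 0.011 m), for 0.05 s.
At the end, for the whole second after the job is handed in: the shaft stands upright (within 0.06 rad) through both ears and the lever, within 11 mm of the turntable's axis at head and nose, its head resting on the top ear (within 2 mm), at rest and released (z of shaft_shoulder in the frame of axis_top between -0.003 and 0.002 m and horizontal distance between each of shaft_shoulder, shaft_tip and axis_top below 0.011 m and angle between shaft's own z axis and vertical below 0.06 rad and linear speed of shaft below 0.02 m/s); the robot touches nothing.
It fails at once if the shaft is pressed on the carburettor or turntable with more than 40 N (contact force between shaft and turntable above 40 N).
It fails at once if the robot itself presses on the carburettor or turntable with more than 40 N (contact force between any of the fingers, the arm and turntable above 40 N).
It fails at once if a bystander is moved by more than 20 mm (distance of any of plug_a, plug_b, gap_tool, fuel_cap, primer_bulb, screwdriver from where it was at the start of the episode above 0.02 m).
It also fails if it takes over 58 s, if anything falls off the work surface, if the arm or the gripper's body presses on something with over 40 N, if the wrist force passes 120 N, or if a joint passes its speed limit or range.

## Robot

A 6-joint arm with a two-finger parallel gripper is mounted at the origin on the work surface. World frame = base frame: x ahead of the robot, y to its left, z up, the work surface at z = 0. Lengths are in m, angles in rad, forces in N, time in s.
With the tool pointing down it reaches from about 0.3 to 0.875 m from the base axis. Payload 6.4 kg.
Tool frame: the origin (TCP) lies on the centre line of the jaws, within the pads' length; the fingertips stand 25 mm ahead of it and the grasp point (between the pads) lies 6 mm ahead of it; z points along the fingers, y is the line along which they close (so a half turn about z gives the same grasp; the last joint's range is limited). The gripper opens to 85 mm and grips with 20 to 120 N. Pads are 22 mm wide; open, the fingers measure 114 mm over their backs; the gripper's body (76 mm by 85 mm) begins 54 mm behind the grasp point. The pads swing forward as they close: fully open they stand 13 mm farther back than shut.
Start: joints at [0.975, 0.181, 1.607, -0, 1.354, -0.206], TCP at [0.218, 0.532, 0.256] pointing down, gripper open.
Joint ranges: [-2.99, 2.99], [-0.89, 2.07], [0.3, 2.58], [-1.14, 4.28], [0, 2.63], [-3.12, 3.12]. Speed limits (rad/s): [2.57, 2.57, 3.01, 3.14, 3.14, 3.14].

## Interface

Orientations are given as a unit quaternion [w, x, y, z].
In Python, from bench import get_obs, camera, hand_in, spot_in gives the robot as it stands.
- The arm moves only by the shell command python3 -m jog 'ROWS'. ROWS is JSON, one flat list of numbers, 7 for each row, row after row: the shift along the tool's x, y, z in m, then the turn, a rotation vector about the tool's x, y, z in rad, then the closure, from 0 (fully open) to 1 (shut). A call has 1 to 20 rows; each row is the pose to reach, as a shift and turn from the pose commanded when the call began, along the tool's axes at that moment; what a row does not reach only later rows make up. A row lasts 1/8 s, in which the tool goes at most 62.5 mm and 10.7 degrees, less where a joint would pass 70% of its speed; a pose out of reach is approached as far as the arm can. A call with a gripper value outside its range is refused whole. The fingers move at their own pace and stop on an object; the grip force is fixed at half the most. Time passes only in rows, so rows that repeat a pose let the fingers close. It gives the time, the measured TCP pose, the force, the opening and the grip force at its end, in the units of the state.
- get_obs(): the state, without advancing time (a new reading comes with each control period).
- camera(name): name is "side" or "top"; returns a dict with "frame" (384x512x3 uint8, red, green, blue), "mtx" (3x3 intrinsics, pixels), "distortion" ([k1, k2, p1, p2, k3] as OpenCV has them; the pictures are not rectified), "extrinsics" (4x4, takes a point from camera to world coordinates). Camera axes: x right, y up, looking along -z (the intrinsics and any distortion apply to the point x, -y, -z); pixel columns grow to the right and rows downward; lengths in m; the calibration is good to about 2 mm. A picture is of the moment at which its call begins. There is no depth.
- hand_in(): hands the job in; it is judged then, once.
Trained networks look in a picture, given as the dict that the camera call returned (one of the last four; its "shot" number tells which), for a name from the list of things; names that differ only in an ending like _2 or _b are one class to them, and where a whole thing is asked for, a point or a joint stands for the part that bears it (a point fixed in the world has none). Each returns a list of dicts, best first, with "confidence" (0 to 1); they miss things now and then, are a little off and sometimes report something else, mostly with a low value. They report only what shows in the picture. A call takes as long as a camera call.
- spot_in(picture, name): "xyz" ([x, y, z] in m, in world coordinates, good to about 4 mm: the middle of the surface that is visible of it).
The state is a dict: "time_s": time; "q": joint angles; "dq": joint speeds; "joint_efforts": joint torques, N m; "eef_pos": TCP position; "eef_rot": TCP orientation; "wrist_force": force on the tool from outside, world axes, zero at the start; "torque": the same for the moment, N m; "opening": opening from 0.0 (shut) to 1.0 (fully open); "grasp_force": force on a finger pad.
Only numpy, scipy, OpenCV 4.12 (cv2) and the standard library are available. Lean on these libraries where they do the work, as an engineer would, in place of code of your own. Each camera call takes 0.05 s, during which the arm holds its last target. There are 200 camera calls.

## Working session

There is one attempt and no reset: what is moved stays moved. The work goes in short steps, Python scripts to look and compute and a shell command to move; the robot and the scene stay as the last step left them, time stands still between calls to the robot, and variables do not carry over. Pictures are saved under pics/ and viewed, at most 10 in all, crops included, and the job is handed in when it is done.

```bash
mkdir -p pics; ls; cat > h.py <<'E'
import numpy as np,cv2
from bench import *
def ray(c,uv):
    p=cv2.undistortPoints(np.array([[uv]],float),np.array(c["mtx"]),np.array(c["distortion"]))[0,0]
    E=np.array(c["extrinsics"]);return E[:3,3],E[:3,:3]@np.array([p[0],-p[1],-1])
def atz(c,uv,z):
    o,d=ray(c,uv);return o+d*(z-o[2])/d[2]
def proj(c,X):
    E=np.array(c["extrinsics"]);P=(np.atleast_2d(X)-E[:3,3])@E[:3,:3];P=P*[1,-1,-1]
    return cv2.projectPoints(P,np.zeros(3),np.zeros(3),np.array(c["mtx"]),np.array(c["distortion"]))[0][:,0]
def save(c,n): cv2.imwrite("pics/"+n,cv2.cvtColor(c["frame"],cv2.COLOR_RGB2BGR))
E
python3 - <<'E'
from h import *
o=get_obs();print(o)
for n in("top","side"):
    c=camera(n);save(c,n+"0.png");print(n,np.round(c["extrinsics"],3).tolist())
    for k in("turntable","shaft","block"):
        for r in spot_in(c,k)[:2]:print(k,np.round(r["xyz"],4),r["confidence"])
E
```

```text
pics
{'time_s': 0.0, 'q': array([ 9.74694471e-01,  1.81565101e-01,  1.60802735e+00, -1.97347129e-06,
        1.35380977e+00, -2.06329486e-01]), 'dq': array([ 1.20169613e-03, -3.56483696e-05, -9.57759789e-04,  7.36790378e-04,
        1.77584803e-03, -2.24376821e-03]), 'joint_efforts': array([-2.31245713e-04, -4.44876409e+01, -3.51327682e+01, -3.36945359e-04,
        9.21453786e-03,  2.39283942e-06]), 'eef_pos': array([0.21818722, 0.53143013, 0.25536125]), 'eef_rot': array([-3.52466755e-04,  1.93654587e-01,  9.81069356e-01, -8.33311699e-04]), 'wrist_force': array([ 0.66960585, -0.53753794, -0.19908875]), 'torque': array([-0.01393916, -0.0276205 , -0.02858404]), 'grasp_force': 0.0, 'opening': 0.9973560916647218}
top [[0.005, 0.993, -0.118, 0.511], [-0.999, 0.009, 0.033, -0.058], [0.034, 0.118, 0.992, 0.923], [0.0, 0.0, 0.0, 1.0]]
turntable [0.5612 0.1332 0.0252] 0.69
shaft [ 0.5267 -0.1193  0.0987] 0.6
shaft [ 0.7192 -0.1394  0.0207] 0.33
block [ 0.5219 -0.1197  0.0353] 0.77
side [[0.997, 0.056, -0.054, 0.551], [-0.078, 0.677, -0.732, -1.017], [-0.005, 0.734, 0.679, 0.945], [0.0, 0.0, 0.0, 1.0]]
turntable [0.5668 0.0961 0.0275] 0.72
shaft [ 0.5264 -0.1252  0.0868] 0.49
block [ 0.5238 -0.1435  0.0391] 0.6
```

```bash
python3 -c "
import cv2,numpy as np
print(cv2.imread('pics/top0.png').shape)"
```

```text
(384, 512, 3)
```

View pics/top0.png

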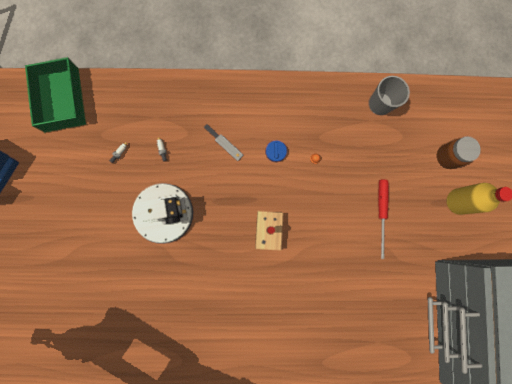

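View pics/side0.png

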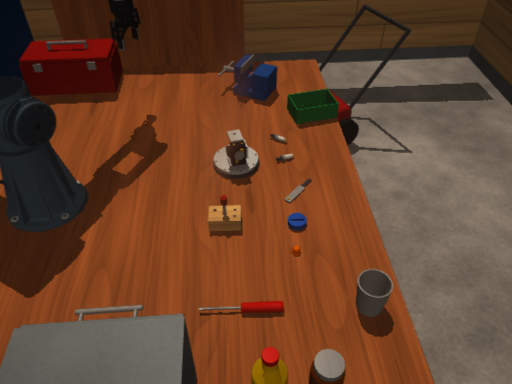

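```bash
cat >> h.py <<'E'
def red(c,guess,r=14):
    u=proj(c,guess)[0];f=c["frame"].astype(int);m=(f[...,0]>90)&(f[...,1]<60)&(f[...,2]<60)&(f[...,0]>2.2*f[...,1])
    yy,xx=np.nonzero(m);k=np.hypot(xx-u[0],yy-u[1])<r;xx,yy=xx[k],yy[k]
    return np.array([xx.mean(),yy.mean()]),len(xx),(xx.min(),xx.max(),yy.min(),yy.max())
def tri(c1,u1,c2,u2):
    o1,d1=ray(c1,u1);o2,d2=ray(c2,u2);s=np.linalg.lstsq(np.c_[d1,-d2],o2-o1,rcond=None)[0]
    a,b=o1+d1*s[0],o2+d2*s[1];return (a+b)/2,np.linalg.norm(a-b)
E
python3 - <<'E'
from h import *
C={n:camera(n) for n in("top","side")}
R={n:red(C[n],[.524,-.12,.088]) for n in C};print(R)
print("head mid",tri(C["top"],R["top"][0],C["side"],R["side"][0]))
for n,c in C.items():
    f=c["frame"];g=f.min(2).astype(np.uint8);u=proj(c,[.56,.12,.024])[0]
    m=((f.min(2)>120)).astype(np.uint8)
    yy,xx=np.nonzero(m);k=np.hypot(xx-u[0],yy-u[1])<45
    # platter: undistort to plane z=.024
    P=np.array([atz(c,(x,y),.024)[:2] for x,y in zip(xx[k],yy[k])])
    h=cv2.convexHull(P.astype(np.float32)*1000)[:,0]
    print(n,len(P),cv2.minEnclosingCircle(h),P.min(0),P.max(0))
im=[]
for n,X in(("top",[.56,.12,.05]),("side",[.56,.12,.06])):
    u=proj(C[n],X)[0].astype(int);im.append(cv2.resize(C[n]["frame"][u[1]-36:u[1]+36,u[0]-36:u[0]+36],(396,396),interpolation=cv2.INTER_CUBIC))
    print(n,u-36)
cv2.imwrite("pics/crop1.png",np.hstack(im)[...,::-1])
E
```

```text
{'top': (array([270.64864865, 229.78378378]), 37, (np.int64(267), np.int64(274), np.int64(227), np.int64(233))), 'side': (array([222.80645161, 197.16129032]), 31, (np.int64(220), np.int64(226), np.int64(195), np.int64(200)))}
head mid (array([ 0.52281608, -0.12155882,  0.09861982]), np.float64(0.0018671853936724772))
top 2098 ((565.4309692382812, 141.43478393554688), 72.77806091308594) [0.49364095 0.07462886] [0.63816094 0.21244418]
side 449 ((558.6297607421875, 183.6688690185547), 110.78363800048828) [0.49485632 0.07481915] [0.63400575 0.29339911]
top [131 178]
side [198 116]
```

View pics/crop1.png

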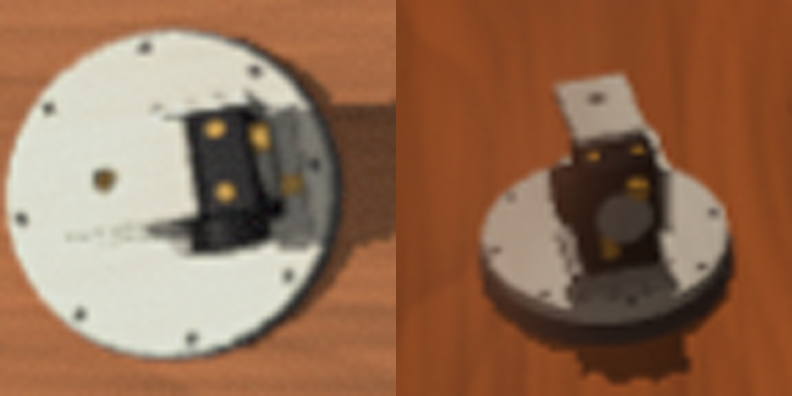

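```bash
python3 - <<'E'
from h import *
T=camera("top");S=camera("side")
def sub(c,u0,r=4,bright=None):
    f=c["frame"].astype(float).sum(2);x0,y0=np.round(u0).astype(int)
    p=f[y0-r:y0+r+1,x0-r:x0+r+1];w=np.clip(np.median(p)-40-p,0,None);yy,xx=np.mgrid[y0-r:y0+r+1,x0-r:x0+r+1]
    return np.array([(w*xx).sum(),(w*yy).sum()])/w.sum()
ut=sub(T,(149.5,210.3));us=sub(S,(234.4,133.5),3);print(ut,us)
print(T["frame"][207:215,146:154].sum(2));print(S["frame"][130:138,229:241].sum(2))
print("hole tri",tri(T,ut,S,us),"top@.115",atz(T,ut,.115),"side@.115",atz(S,us,.115))
print("top@.088",atz(T,ut,.088))
R={n:red(c,[.524,-.12,.088])[0] for n,c in(("top",T),("side",S))}
# head top face from top camera: compare centroid assuming z~.098
print("head top",atz(T,R["top"],.0985),"side@.09",atz(S,R["side"],.09))
# platter rim circle fit
c=T;f=c["frame"];m=(f.min(2)>120).astype(np.uint8);yy,xx=np.nonzero(m);u=proj(c,[.565,.14,.024])[0];k=np.hypot(xx-u[0],yy-u[1])<40
P=np.array([atz(c,(x,y),.024)[:2] for x,y in zip(xx[k],yy[k])])
h=cv2.convexHull((P*1000).astype(np.float32))[:,0]
from scipy.optimize import least_squares
s=least_squares(lambda p:np.hypot(*(h-p[:2]).T)-p[2],[565,140,74],loss="soft_l1");print(s.x,np.round(s.fun,1))
print(h.astype(int).tolist())
E
```

```text
[149.44872677 210.19431062] [233.97551789 133.46704331]
[[654 649 650 639 634 652 651 650]
 [653 644 586 540 525 581 629 641]
 [652 594 371 284 289 413 570 646]
 [653 578 293 229 248 352 552 640]
 [647 591 354 264 278 414 605 644]
 [650 631 502 408 414 548 650 652]
 [652 654 638 587 584 640 654 647]
 [647 651 648 646 644 648 644 641]]
[[307 313 320 349 373 390 430 459 463 467 407 257]
 [415 436 438 442 446 453 455 459 464 465 439 335]
 [437 437 437 436 422 418 431 453 464 467 471 407]
 [436 436 435 412 331 268 321 418 462 470 473 433]
 [436 437 436 407 323 286 346 429 463 465 469 443]
 [434 434 437 442 432 427 456 459 461 465 466 473]
 [416 434 436 439 446 452 456 457 464 464 466 468]
 [347 434 437 441 445 451 456 457 464 465 465 468]]
hole tri (array([0.56391421, 0.14672247, 0.11427975]), np.float64(0.0015079790103832709)) top@.115 [0.56462092 0.14658939 0.115     ] side@.115 [0.56315191 0.14559642 0.115     ]
top@.088 [0.56642533 0.15341544 0.088     ]
head top [ 0.52407366 -0.12125542  0.0985    ] side@.09 [ 0.52158693 -0.11248717  0.09      ]
[565.33602238 141.26773934  72.18505242] [ 0.7  0.6  0.   0.2  0.7 -0.4 -0.6 -0.7 -0.3 -0.2 -0.1 -0.2  0.1  0.3
  0.1 -0.   0.5  0.3  0.2  0.4 -0.3  0.3  0.1  0.1  0.2  0.2 -0.1 -0.1
 -1.  -1.9 -0.8 -0.1  0.8 -0.2 -0.1 -0.1  0.4]
[[638, 138], [638, 143], [635, 158], [630, 172], [625, 182], [607, 199], [600, 203], [590, 208], [575, 212], [548, 211], [539, 208], [524, 200], [517, 195], [507, 185], [503, 177], [498, 168], [493, 153], [493, 129], [496, 119], [498, 112], [506, 100], [510, 93], [513, 91], [515, 88], [518, 86], [528, 79], [532, 76], [537, 74], [540, 74], [542, 74], [603, 81], [608, 83], [616, 88], [623, 98], [628, 106], [630, 111], [635, 123]]
```

```bash
cat >> h.py <<'E'
from scipy.spatial.transform import Rotation as R_
def st():
    o=get_obs();w,x,y,z=o["eef_rot"];R=R_.from_quat([x,y,z,w]);return o,R
def go(p):  # shift+turn in tool axes to reach world TCP p with tool y = world y, pointing down
    o,R=st();print("t",round(o["time_s"],2),"shift",np.round(R.inv().apply(np.array(p)-o["eef_pos"]),4),"turn",np.round((R.inv()*R_.from_quat([0,1,0,0])).as_rotvec(),4),"pos",np.round(o["eef_pos"],4),"F",np.round(o["wrist_force"],1))
E
python3 -c "
from h import *
go([.523,-.1213,.15])"
```

```text
t 0.6 shift [-0.5299 -0.4885  0.1063] turn [-0.      0.     -0.3898] pos [0.2185 0.5319 0.2563] F [ 0.1 -0.3 -0.4]
```

```bash
python3 -m jog '[-0.53,-0.488,0.106,0,0,-0.39,0, -0.53,-0.488,0.106,0,0,-0.39,0, -0.53,-0.488,0.106,0,0,-0.39,0, -0.53,-0.488,0.106,0,0,-0.39,0, -0.53,-0.488,0.106,0,0,-0.39,0, -0.53,-0.488,0.106,0,0,-0.39,0, -0.53,-0.488,0.106,0,0,-0.39,0, -0.53,-0.488,0.106,0,0,-0.39,0, -0.53,-0.488,0.106,0,0,-0.39,0, -0.53,-0.488,0.106,0,0,-0.39,0, -0.53,-0.488,0.106,0,0,-0.39,0, -0.53,-0.488,0.106,0,0,-0.39,0, -0.53,-0.488,0.106,0,0,-0.39,0, -0.53,-0.488,0.106,0,0,-0.39,0, -0.53,-0.488,0.106,0,0,-0.39,0, -0.53,-0.488,0.106,0,0,-0.39,0, -0.53,-0.488,0.106,0,0,-0.39,0]'; python3 -c "
from h import *
go([.523,-.1213,.102]);print(get_obs()['q'])
c=camera('side');u=proj(c,[.523,-.12,.1])[0].astype(int)
cv2.imwrite('pics/crop2.png',cv2.resize(c['frame'][u[1]-45:u[1]+45,u[0]-45:u[0]+45],(540,540))[...,::-1])"
```

```text
time_s: 2.72
eef_pos: [0.5233, -0.1202, 0.1506]
eef_rot: [0.0, -0.001, 1.0, -0.0]
wrist_force: [0.1, -0.5, -0.2]
opening: 1.002
grasp_force: 0.0
t 2.73 shift [ 0.0003 -0.0011  0.0486] turn [-0.0002  0.0004  0.0013] pos [ 0.5233 -0.1202  0.1506] F [ 0.1 -0.5 -0.2]
[-4.47019365e-01  2.18064505e-01  1.79326268e+00  1.63077276e-05
  1.12982703e+00 -2.01913281e+00]
```

View pics/crop2.png

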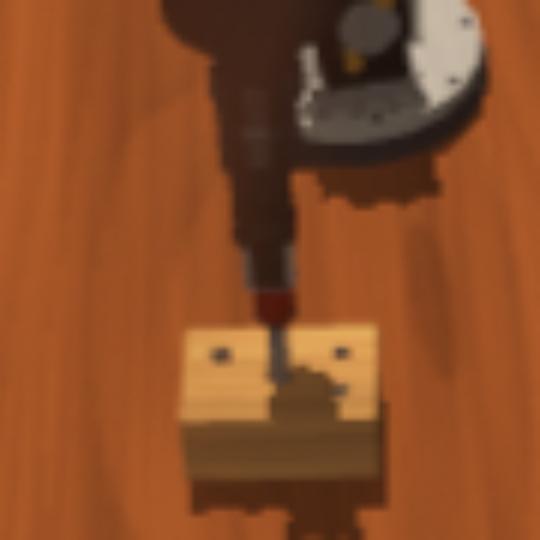

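```bash
python3 -m jog '[-0.001,-0.001,0.03,0,0,0,0, -0.001,-0.001,0.0486,0,0,0,0,-0.001,-0.001,0.0486,0,0,0,0, -0.001,-0.001,0.0486,0,0,0,0.5, -0.001,-0.001,0.0486,0,0,0,0.7, -0.001,-0.001,0.0486,0,0,0,1, -0.001,-0.001,0.0486,0,0,0,1, -0.001,-0.001,0.0486,0,0,0,1, -0.001,-0.001,0.0486,0,0,0,1, -0.001,-0.001,0.0486,0,0,0,1]'; python3 -c "
from h import *
go([.523,-.1213,.102])"
```

```text
time_s: 4.03
eef_pos: [0.5247, -0.1221, 0.1022]
eef_rot: [0.0, -0.0, 1.0, -0.0]
wrist_force: [0.2, 1.4, 5.3]
opening: 0.19
grasp_force: 58.5
t 4.03 shift [0.0017 0.0008 0.0002] turn [-0.0003  0.001   0.0002] pos [ 0.5247 -0.1221  0.1022] F [0.2 1.4 5.3]
```

```bash
python3 -m jog '[0,0,-0.02,0,0,0,1, 0,0,-0.05,0,0,0,1, 0,0,-0.09,0,0,0,1, 0,0,-0.138,0,0,0,1, -0.01,0.06,-0.138,0,0,0,1, -0.02,0.12,-0.138,0,0,0,1, -0.03,0.18,-0.138,0,0,0,1, -0.039,0.23,-0.138,0,0,0,1, -0.039,0.258,-0.138,0,0,0,1, -0.039,0.268,-0.138,0,0,0,1, -0.039,0.268,-0.138,0,0,0,1, -0.039,0.268,-0.138,0,0,0,1]'; python3 - <<'E'
from h import *
go([.564,.1462,.23])
im=[]
for n in("top","side"):
    c=camera(n);u=proj(c,[.564,.146,.13])[0].astype(int)
    print(n,u-36);im.append(cv2.resize(c['frame'][u[1]-36:u[1]+36,u[0]-36:u[0]+36],(396,396),interpolation=cv2.INTER_CUBIC))
    for k in("shaft","shaft_tip","shaft_shoulder"):
        for r in spot_in(c,k)[:1]:print(k,np.round(r["xyz"],4),r["confidence"])
cv2.imwrite("pics/crop3.png",np.hstack(im)[...,::-1])
E
```

```text
time_s: 5.52
eef_pos: [0.5633, 0.1448, 0.2395]
eef_rot: [-0.0, 0.001, 1.0, -0.0]
wrist_force: [-0.5, -0.1, -0.8]
opening: 0.184
grasp_force: 58.8
t 5.53 shift [-0.0007  0.0014  0.0095] turn [-0.0005 -0.0003 -0.0011] pos [0.5633 0.1448 0.2395] F [-0.5 -0.1 -0.8]
top [111 174]
side [198  93]
shaft_tip [0.563  0.1401 0.1736] 0.43
shaft_shoulder [0.569  0.0954 0.0249] 0.71
```

View pics/crop3.png

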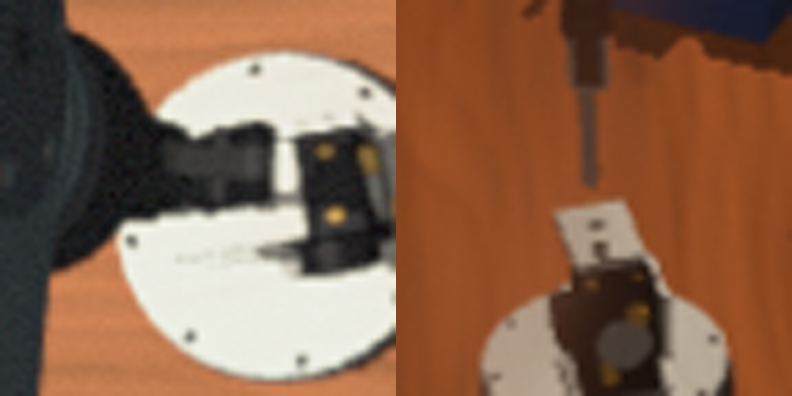

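```bash
cat >> h.py <<'E'
def shaftfit(c,z0=.118,z1=.2,xy=(.564,.146)):
    b=cv2.imread("pics/side0.png")[...,::-1].astype(float);d=np.abs(c["frame"].astype(float)-b).sum(2)
    r1,r0=[proj(c,[*xy,z])[0] for z in(z0,z1)];out=[]
    for v in range(int(r0[1]),int(r1[1])+2):
        x=int(round(r0[0]));s=d[v,x-8:x+9];w=np.where(s>40,s,0);
        out.append((v,round(float((w*np.arange(x-8,x+9)).sum()/w.sum()),2) if w.sum()>0 else None,int(s.max()),int((s>60).sum())))
    return out
E
python3 - <<'E'
from h import *
c=camera("side")
for r in shaftfit(c):print(*r)
p=get_obs()["eef_pos"]
print("pred tip",proj(c,p-[0,0,.096]),"pred shoulder",proj(c,p-[0,0,.026]),"pred hole",proj(c,[.564,.146,.115]))
for z in(.145,.155,.165,.19):print(z,proj(c,[p[0],p[1],z])[0])
E
```

```text
109 232.36 81 3
110 232.04 82 2
111 232.02 82 3
112 232.06 82 2
113 232.16 84 2
114 232.15 81 2
115 232.16 83 2
116 232.48 80 2
117 232.49 82 2
118 232.83 82 2
119 232.81 82 2
120 232.82 81 2
121 232.84 82 2
122 232.86 81 2
123 232.9 81 2
124 232.96 79 2
125 232.94 80 2
126 232.56 55 0
127 None 13 0
128 None 14 0
129 None 16 0
130 None 23 0
131 None 22 0
132 None 23 0
133 None 23 0
pred tip [[233.63949663 125.72071137]] pred shoulder [[232.66905623 106.03908836]] pred hole [[234.24353508 133.37756561]]
0.145 [233.62257699 125.37754124]
0.155 [233.48785529 122.6450943 ]
0.165 [233.35180502 119.88574861]
0.19 [233.00573597 112.86705698]
```

```bash
python3 -m jog '[-0.0013,0.0016,0.01,0,0,0,1, -0.0013,0.0016,0.022,0,0,0,1, -0.0013,0.0016,0.024,0,0,0,1, -0.0013,0.0016,0.026,0,0,0,1, -0.0013,0.0016,0.028,0,0,0,1, -0.0013,0.0016,0.029,0,0,0,1, -0.0013,0.0016,0.03,0,0,0,1, -0.0013,0.0016,0.03,0,0,0,1]'; python3 -c "
from h import *
go([.5646,.1464,.2])
c=camera('side')
for r in shaftfit(c,.11,.15):print(*r)
u=proj(c,[.564,.146,.12])[0].astype(int)
cv2.imwrite('pics/crop4.png',cv2.resize(c['frame'][u[1]-24:u[1]+24,u[0]-24:u[0]+24],(480,480),interpolation=cv2.INTER_CUBIC)[...,::-1])"
```

```text
time_s: 6.98
eef_pos: [0.5645, 0.1477, 0.2097]
eef_rot: [0.0, -0.0, 1.0, 0.0]
wrist_force: [-0.2, 0.2, -0.6]
opening: 0.184
grasp_force: 58.8
t 6.97 shift [-0.0001 -0.0013  0.0097] turn [0.     0.0001 0.0002] pos [0.5645 0.1477 0.2097] F [-0.2  0.2 -0.6]
123 233.05 79 2
124 233.12 80 2
125 233.13 79 2
126 233.16 80 2
127 233.17 80 2
128 233.49 80 2
129 233.8 86 2
130 233.62 183 3
131 233.64 257 3
132 233.62 225 3
133 233.37 131 2
134 233.8 117 3
135 234.42 219 4
```

View pics/crop4.png

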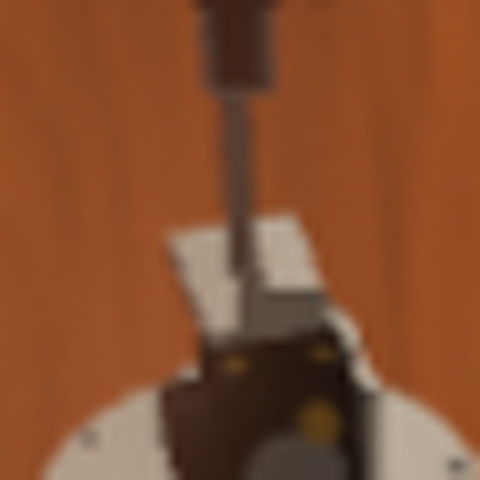

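```bash
python3 -m jog '[0,-0.001,0,0,0,0,1, 0,-0.001,0.001,0,0,0,1, 0,-0.001,0.002,0,0,0,1, 0,-0.001,0.003,0,0,0,1, 0,-0.001,0.003,0,0,0,1]'; python3 -c "
from h import *
go([.5646,.1464,.2])"
```

```text
time_s: 7.65
eef_pos: [0.5645, 0.1467, 0.2066]
eef_rot: [-0.0, -0.0, 1.0, -0.0]
wrist_force: [0.2, -0.1, -0.8]
opening: 0.184
grasp_force: 58.8
t 7.65 shift [-0.0001 -0.0003  0.0066] turn [-0.     -0.      0.0002] pos [0.5645 0.1467 0.2066] F [ 0.2 -0.1 -0.8]
```

```bash
python3 -m jog '[0,0,0.001,0,0,0,1, 0,0,0.002,0,0,0,1, 0,0,0.003,0,0,0,1, 0,0,0.004,0,0,0,1, 0,0,0.004,0,0,0,1]'
```

```text
time_s: 8.28
eef_pos: [0.5645, 0.1467, 0.2026]
eef_rot: [-0.0, -0.0, 1.0, 0.0]
wrist_force: [0.4, -0.5, -1.1]
opening: 0.182
grasp_force: 58.8
```

```bash
python3 -m jog '[0,0,0.002,0,0,0,1, 0,0,0.004,0,0,0,1, 0,0,0.006,0,0,0,1, 0,0,0.008,0,0,0,1, 0,0,0.01,0,0,0,1, 0,0,0.012,0,0,0,1, 0,0,0.012,0,0,0,1]'; python3 -c "
from h import *
c=camera('side')
for r in shaftfit(c,.11,.15):print(*r)
u=proj(c,[.564,.146,.12])[0].astype(int)
cv2.imwrite('pics/crop5.png',cv2.resize(c['frame'][u[1]-24:u[1]+24,u[0]-24:u[0]+24],(480,480),interpolation=cv2.INTER_CUBIC)[...,::-1])"
```

```text
time_s: 9.15
eef_pos: [0.5645, 0.1467, 0.1904]
eef_rot: [-0.0, -0.0, 1.0, 0.0]
wrist_force: [-0.4, -0.1, -0.7]
opening: 0.181
grasp_force: 58.8
123 233.39 80 3
124 233.13 78 2
125 233.13 80 2
126 233.15 80 2
127 233.49 82 2
128 233.49 82 2
129 233.85 94 2
130 233.66 198 3
131 233.63 256 3
132 233.64 227 3
133 233.42 103 2
134 233.82 116 3
135 236.87 236 9
```

View pics/crop5.png

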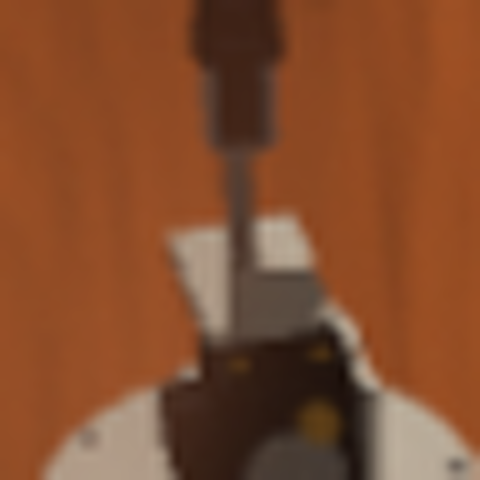

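The shaft's foot stays at the hole (about pixel 233, 132) while the grip came down 19 mm, so the nose is in the top ear. On to the lever.

```bash
python3 -m jog '[0,0,0.002,0,0,0,1, 0,0,0.004,0,0,0,1, 0,0,0.005,0,0,0,1, 0,0,0.006,0,0,0,1, 0,0,0.007,0,0,0,1, 0,0,0.008,0,0,0,1, 0,0,0.009,0,0,0,1, 0,0,0.009,0,0,0,1]'
```

```text
time_s: 10.2
eef_pos: [0.5645, 0.1467, 0.1816]
eef_rot: [-0.0, -0.0, 1.0, 0.0]
wrist_force: [0.3, -0.5, -1.1]
opening: 0.187
grasp_force: 58.8
```

```bash
python3 -m jog '[0,0,0.001,0,0,0,1, 0,0,0.002,0,0,0,1, 0,0,0.003,0,0,0,1, 0,0,0.004,0,0,0,1, 0,0,0.004,0,0,0,1]'
```

```text
time_s: 10.82
eef_pos: [0.5646, 0.1467, 0.1777]
eef_rot: [0.0, -0.0, 1.0, 0.0]
wrist_force: [0.8, 1.0, -0.8]
opening: 0.185
grasp_force: 58.8
```

```bash
python3 -m jog '[0,0,0.001,0,0,0,1, 0,0,0.002,0,0,0,1, 0,0,0.003,0,0,0,1, 0,0,0.004,0,0,0,1, 0,0,0.006,0,0,0,1, 0,0,0.008,0,0,0,1, 0,0,0.01,0,0,0,1, 0,0,0.01,0,0,0,1]'
```

```text
time_s: 11.82
eef_pos: [0.5645, 0.1468, 0.1674]
eef_rot: [-0.0, -0.0, 1.0, 0.0]
wrist_force: [2.3, 1.1, -0.6]
opening: 0.187
grasp_force: 58.8
```

```bash
python3 -m jog '[0,0,0.002,0,0,0,1, 0,0,0.004,0,0,0,1, 0,0,0.006,0,0,0,1, 0,0,0.007,0,0,0,1, 0,0,0.008,0,0,0,1, 0,0,0.009,0,0,0,1, 0,0,0.01,0,0,0,1, 0,0,0.01,0,0,0,1]'
```

```text
time_s: 12.82
eef_pos: [0.5646, 0.1467, 0.1576]
eef_rot: [0.0, -0.0, 1.0, 0.0]
wrist_force: [1.3, 1.6, 0.9]
opening: 0.189
grasp_force: 58.8
```

```bash
python3 -m jog '[0,0,0.001,0,0,0,1, 0,0,0.002,0,0,0,1, 0,0,0.003,0,0,0,1, 0,0,0.004,0,0,0,1, 0,0,0.004,0,0,0,1]'
```

```text
time_s: 13.45
eef_pos: [0.5646, 0.1467, 0.1536]
eef_rot: [0.0, -0.0, 1.0, 0.0]
wrist_force: [1.8, 2.5, 0.8]
opening: 0.187
grasp_force: 58.8
```

```bash
python3 -m jog '[0,0,0.001,0,0,0,1, 0,0,0.002,0,0,0,1, 0,0,0.003,0,0,0,1, 0,0,0.004,0,0,0,1, 0,0,0.006,0,0,0,1, 0,0,0.008,0,0,0,1, 0,0,0.009,0,0,0,1, 0,0,0.009,0,0,0,1]'
```

```text
time_s: 14.45
eef_pos: [0.5646, 0.1467, 0.1445]
eef_rot: [0.0, -0.0, 1.0, 0.0]
wrist_force: [3.4, 3.3, 1.1]
opening: 0.188
grasp_force: 58.8
```

```bash
python3 -m jog '[0,0,0.001,0,0,0,1, 0,0,0.002,0,0,0,1, 0,0,0.0025,0,0,0,1, 0,0,0.003,0,0,0,1, 0,0,0.003,0,0,0,1]'
```

```text
time_s: 15.08
eef_pos: [0.5646, 0.1467, 0.1417]
eef_rot: [0.0, -0.0, 1.0, 0.0]
wrist_force: [2.8, 2.6, 2.3]
opening: 0.186
grasp_force: 58.9
```

```bash
python3 -m jog '[0,0,0.0004,0,0,0,1, 0,0,0.0008,0,0,0,1, 0,0,0.0008,0,0,0,1]';python3 -m jog '[0,0,0.0004,0,0,0,1, 0,0,0.0006,0,0,0,1, 0,0,0.0006,0,0,0,1]'
```

```text
time_s: 15.45
eef_pos: [0.5647, 0.1467, 0.1414]
eef_rot: [0.0, -0.0, 1.0, 0.0]
wrist_force: [1.6, 3.4, 7.3]
opening: 0.188
grasp_force: 59.5
time_s: 15.82
eef_pos: [0.5648, 0.1468, 0.1414]
eef_rot: [0.0, -0.0, 1.0, -0.0]
wrist_force: [-0.2, 3.3, 9.2]
opening: 0.185
grasp_force: 59.8
```

```bash
python3 -m jog '[0,0,0,0,0,0,0.6, 0,0,0,0,0,0,0.3, 0,0,0,0,0,0,0, 0,0,0,0,0,0,0, 0,0,-0.02,0,0,0,0, 0,0,-0.06,0,0,0,0, 0,0,-0.12,0,0,0,0, 0,-0.06,-0.15,0,0,0,0, 0,-0.12,-0.15,0,0,0,0, 0,-0.18,-0.15,0,0,0,0, 0,-0.24,-0.15,0,0,0,0, 0,-0.24,-0.15,0,0,0,0, 0,-0.24,-0.15,0,0,0,0]'; python3 - <<'E'
from h import *
im=[]
C={n:camera(n) for n in("top","side")};U={}
for n,c in C.items():
    try: U[n]=red(c,[.564,.146,.13],18);print(n,U[n])
    except Exception as e:print(e)
    u=proj(c,[.564,.146,.12])[0].astype(int)
    im.append(cv2.resize(c['frame'][u[1]-30:u[1]+30,u[0]-30:u[0]+30],(396,396),interpolation=cv2.INTER_CUBIC))
if len(U)==2:print(tri(C["top"],U["top"][0],C["side"],U["side"][0]))
cv2.imwrite("pics/crop6.png",np.hstack(im)[...,::-1])
print(get_obs()["wrist_force"])
E
```

```text
time_s: 17.45
eef_pos: [0.5644, -0.0932, 0.29]
eef_rot: [-0.0, 0.0, 1.0, 0.0]
wrist_force: [-0.5, 0.3, -1.2]
opening: 1.003
grasp_force: 0.0
top (array([148.17142857, 210.2       ]), 35, (np.int64(145), np.int64(151), np.int64(208), np.int64(213)))
zero-size array to reduction operation minimum which has no identity
[-0.7547804   0.62193219  0.55992698]h.py:15: RuntimeWarning: Mean of empty slice.
  return np.array([xx.mean(),yy.mean()]),len(xx),(xx.min(),xx.max(),yy.min(),yy.max())
  ret = ret.dtype.type(ret / rcount)
```

View pics/crop6.png

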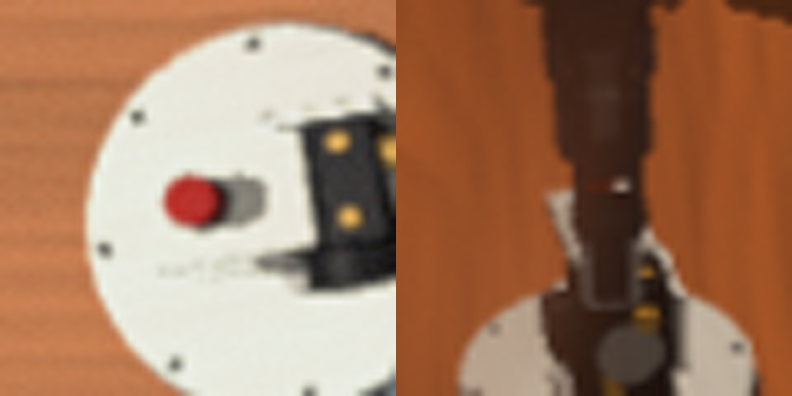

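```bash
python3 -m jog '[0.05,0,0,0,0,0,0, 0.1,0,0,0,0,0,0, 0.15,0,0,0,0,0,0, 0.18,0,0,0,0,0,0, 0.18,0,0,0,0,0,0, 0.18,0,0,0,0,0,0]'; python3 - <<'E'
from h import *
c=camera("side");print(red(c,[.564,.146,.13],18));t=camera("top");a=red(t,[.564,.146,.139],18)
print(proj(c,[.5645,.1465,.139]),proj(c,[.5645,.1465,.115]),atz(t,a[0],.138))
u=proj(c,[.564,.146,.12])[0].astype(int)
cv2.imwrite("pics/crop7.png",cv2.resize(c['frame'][u[1]-24:u[1]+24,u[0]-24:u[0]+24],(480,480),interpolation=cv2.INTER_CUBIC)[...,::-1])
E
```

```text
time_s: 18.3
eef_pos: [0.3852, -0.0928, 0.2907]
eef_rot: [0.001, -0.001, 1.0, -0.0]
wrist_force: [1.1, -0.1, -1.0]
opening: 1.0
grasp_force: 0.0
(array([233.45, 127.65]), 20, (np.int64(231), np.int64(236), np.int64(126), np.int64(129)))
[[234.08647078 126.86324995]] [[234.39811196 133.27553248]] [0.56323791 0.14357382 0.138     ]
```

View pics/crop7.png

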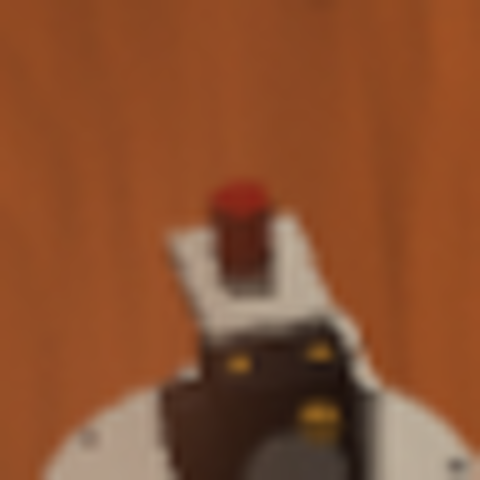

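```bash
python3 -c "
from bench import *
print(hand_in())"
```

```text
the job is handed in; nothing more can be done
None
```

The throttle shaft is threaded through the top ear, lever and bottom ear, its head looks seated on the top ear, and it is released; the job was handed in at about 18 s with wrist forces never reading above about 10 N and no verdict returned.

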